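# Throw the jig's toggle clamp with the extension bar

## Task

The lamp canopy in the jig on the bench has to be clamped, but the toggle clamp's handle is a short stub that is too stiff to throw directly: pick up the square steel tube, slip it well over the stub as an extension bar and swing the handle down past its dead point until the clamp is fully locked. Then draw the tube off the handle and lay it flat on the open bench, setting it down before letting go, not dropping it. Leave the screwdriver, the jar and the brass finial where they are.

Things in the scene. Friction and masses are not known exactly. Their poses are not given: they have to be found in the camera images.
- jig: Fixed jig; origin on the bench straight below the handle's hinge. Dark steel plate 250 x 150 x 12 mm (70 mm beyond the hinge on the handle's side, 180 mm on the other) with two upright cheeks, 34 mm over their outsides, ending 15 mm above the hinge and 13 mm from it towards the handle. Opposite the handle a brass canopy lies under a hold-down arm: up when open (to 120 mm above the hinge), lowered by the handle.
- clamp_hinge (a point): Centre of the clamp handle's hinge pin, on the jig, 75 mm above the bench. Its x axis is level and points from the hinge to the handle's side (away from the canopy), y is the hinge pin's line, z is up.
- handle_tip (a point): Free end of the clamp's handle, 90 mm from the hinge's centre. x points outward along the handle, y along the hinge pin, z across it. The handle is a round steel stub, 14 mm diameter, round end; a dark shoulder disc, 29 mm diameter, ends 30 mm from the hinge, so 60 mm of stub stand free. Open, the handle rises outward from the hinge at 40 degrees above level.
- clamp_handle (a joint): Handle's swing, rad: 0 = 0.70 above level; grows going down; stop and fully locked at 0.65 (0.05 above level). Starts at 0. Resists up to about 1.8 N m near 0.27 (13 N at the middle of a fully fitted bar); dead point at 0.52, then it snaps to the stop and stays; let go earlier it springs back. The bar's own weight does not throw it.
- bar_center (a point): Centre (half-way up) of the extension bar: loose straight square steel tube 220 mm long, 28 x 28 mm outside, 22 x 22 mm bore all through, both ends alike, 0.25 to 0.45 kg. x is its long axis, z up as it lies. Starts flat on the bench left or right of the jig. Pushed on to the shoulder, its centre is 140 mm from the hinge; play lets it tilt about 0.13 rad against the handle.
- driver: Bystander: screwdriver with a black handle lying on the bench, on the other side of the jig from the bar.
- jar: Bystander: closed glass jar with steel cap, 60 mm diameter, 85 mm tall, on the bench; origin at the centre of its underside.
- finial: Bystander: turned brass finial, 44 mm diameter, 78 mm tall, standing on the bench; origin at the centre of its underside.
Not all that is in view belongs to the job. What is meant by the part that bears bar_center is not blue or brown, and is the smaller of those in its own colour.

How it is judged:
On the way, in this order (a step that is already met when the one before it is completed fails the run):
1. the tube is on the stub (25 mm of it or more inside), the handle not yet thrown (x of handle_tip in the frame of bar_center between -0.085 and 0.085 m and y of handle_tip in the frame of bar_center between -0.012 and 0.012 m and z of handle_tip in the frame of bar_center between -0.012 and 0.012 m and value of joint clamp_handle below 0.4 rad), for 0.1 s.
2. the handle is past its dead point and locked, with the tube still on it (x of handle_tip in the frame of bar_center between -0.085 and 0.085 m and y of handle_tip in the frame of bar_center between -0.012 and 0.012 m and z of handle_tip in the frame of bar_center between -0.012 and 0.012 m and value of joint clamp_handle above 0.6 rad), for 0.1 s.
3. the tube, off the handle and still held, is set down on the bench (distance between bar_center and handle_tip above 0.125 m and height (world z) of bar_center below 0.03 m and contact force between the fingers and bar above 0.5 N), for 0.05 s.
At the end, for the whole second after the job is handed in: The handle is locked (joint above 0.60 rad), the tube is off it (centre over 125 mm from the handle's end), lying flat on the bench (centre less than 20 mm up, level within 4 degrees) and at rest (value of joint clamp_handle above 0.6 rad and distance between bar_center and handle_tip above 0.125 m and height (world z) of bar_center below 0.02 m and angle between bar_center's own x axis and vertical above 1.5 rad and linear speed of bar below 0.02 m/s); the robot touches nothing.
It fails at once if the screwdriver is shoved away (over 40 mm) (distance of driver from where it was at the start of the episode above 0.04 m).
It fails at once if the jar is shoved away (over 30 mm) (distance of jar from where it was at the start of the episode above 0.03 m).
It fails at once if the finial is shoved away (over 30 mm) (distance of finial from where it was at the start of the episode above 0.03 m).
It fails at once if the jar is tipped over (angle between jar's own z axis and vertical above 0.5 rad).
It fails at once if the finial is tipped over (angle between finial's own z axis and vertical above 0.5 rad).
It also fails if it takes over 56 s, if anything falls off the work surface, if the arm or the gripper's body presses on something with over 40 N, if the wrist force passes 120 N, or if a joint passes its speed limit or range.

## Robot

A 6-joint arm with a two-finger parallel gripper is mounted at the origin on the work surface. World frame = base frame: x ahead of the robot, y to its left, z up, the work surface at z = 0. Lengths are in m, angles in rad, forces in N, time in s.
With the tool pointing down it reaches from about 0.35 to 0.875 m from the base axis. Payload 4.2 kg.
Tool frame: the origin (TCP) lies at the very end of the fingers, on their centre line; the grasp point (between the pads) lies 19 mm behind it (env.grip_depth is the z of the grasp point in the tool frame, in m); z points along the fingers, y is the line along which they close (so a half turn about z gives the same grasp; the last joint's range is limited). The gripper opens to 85 mm and grips with 20 to 120 N. Pads are 22 mm wide; open, the fingers measure 114 mm over their backs; the gripper's body (76 mm by 85 mm) begins 54 mm behind the grasp point. The pads swing forward as they close: fully open they stand 13 mm farther back than shut.
Start: joints at [-0.948, 0.385, 0.008, 0, -1.194, -0.259], TCP at [0.222, -0.584, 0.231] pointing down, gripper open.
Joint ranges: [-3.14, 3.14], [-1.21, 2.06], [-1.07, 1.41], [-3.16, 2.05], [-2.99, -0.16], [-3.1, 3.1]. Speed limits (rad/s): [2.79, 2.79, 3.14, 3.14, 3.14, 3.14].

## Interface

Orientations are given as a rotation vector (axis times angle).
In Python, from bench import env gives the robot as it stands. The module is installed in compiled form; this text tells all that it offers.
- The arm moves only by the shell command python3 -m jog 'ROWS'. ROWS is a JSON object of lists of equal length, an entry for each row: "fingers": the opening, from 0 (shut) to 1 (fully open); "offset": the shift along the tool's x, y, z normalised to -1 to 1, where 1 is 0.25 m, a list of three; "spin": the turn about the tool's z normalised to -1 to 1, where 1 is 45 degrees. A call has exactly 8 rows; each row is the pose to reach, as a shift and turn from the pose commanded when the call began, along the tool's axes at that moment; what a row does not reach only later rows make up. A row lasts 1/8 s, in which the tool goes at most 62.5 mm and 10.7 degrees, less where a joint would pass 70% of its speed; a pose out of reach is approached as far as the arm can. A call with a number of a shift or a turn outside -1 to 1 is refused whole. A call with a gripper value outside its range is refused whole. The fingers move at their own pace and stop on an object; the grip force is fixed at half the most. Time passes only in rows, so rows that repeat a pose let the fingers close, or fill a call up. It gives the time, the measured TCP pose, the force, the opening and the grip force at its end, in the units of the state.
- env.read_state(): the state, without advancing time (a new reading comes with each control period).
- env.grab_frame(name): name is "scene" or "top" or "wrist"; returns (picture, depth): 480x640x3 uint8, red, green, blue; 480x640 float32, m along the optical axis (not along the pixel's ray), 0 where there is no reading.
- env.camera_model(name): a dict with "K" (3x3 intrinsics, pixels), "R" (3x3) and "t" (3): a world point X has camera coordinates R X + t; the wrist camera has in their place "hand_eye" (4x4, takes a point from camera to tool coordinates, whose origin is the TCP and whose axes are the flange's). Camera axes: x right, y down, z forward; pixel columns grow to the right and rows downward; lengths in m; the calibration is good to about 2 mm. A picture is of the moment at which its call begins: read the wrist's pose just before it. camera_model takes no time and is no camera call.
- env.job_done(): hands the job in; it is judged then, once.
The state is a dict: "time_s": time; "q": joint angles; "dq": joint speeds; "effort": joint torques, N m; "tool_pos": TCP position; "tool_rot": TCP orientation; "contact_force": force on the tool from outside, world axes, zero at the start; "torque": the same for the moment, N m; "finger_gap": finger opening in m; "finger_force": force on a finger pad.
Only numpy, scipy, OpenCV 4.12 (cv2) and the standard library are available. Lean on these libraries where they do the work, as an engineer would, in place of code of your own. Each camera call takes 0.05 s, during which the arm holds its last target. There are 200 camera calls.

## Working session

There is one attempt and no reset: what is moved stays moved. The work goes in short steps, Python scripts to look and compute and a shell command to move; the robot and the scene stay as the last step left them, time stands still between calls to the robot, and variables do not carry over. Pictures are saved under pics/ and viewed, at most 10 in all, crops included, and the job is handed in when it is done.

```bash
mkdir -p pics; cat > h.py <<'E'
import numpy as np, cv2, json
from bench import env
from scipy.spatial.transform import Rotation as Ro
def snap(n):
    s=env.read_state(); im,d=env.grab_frame(n); return s,im,d
def cam(n,s=None):
    c=env.camera_model(n); K=np.array(c["K"])
    if n=="wrist":
        H=np.array(c["hand_eye"]); T=np.eye(4); T[:3,:3]=Ro.from_rotvec(s["tool_rot"]).as_matrix(); T[:3,3]=s["tool_pos"]
        M=T@H; return K,M[:3,:3],M[:3,3]
    R=np.array(c["R"]);t=np.array(c["t"]); return K,R.T,-R.T@t
def plane(cm,px,z):
    K,R,o=cm; px=np.atleast_2d(px).astype(float)
    r=(R@np.linalg.inv(K)@np.c_[px,np.ones(len(px))].T).T
    return o+r*((z-o[2])/r[:,2])[:,None]
def cloud(cm,d):
    K,R,o=cm; v,u=np.indices(d.shape)
    p=np.stack([(u-K[0,2])/K[0,0]*d,(v-K[1,2])/K[1,1]*d,d],-1)
    return p@R.T+o
E
python3 - <<'E'
from h import *
for n in("top","scene"):
    s,im,d=snap(n); cv2.imwrite(f"pics/{n}0.png",im[...,::-1]); np.savez(f"{n}0.npz",im=im,d=d)
    print(n,[np.round(x,3).tolist() for x in cam(n)], (d>0).mean())
s=env.read_state();print(s["time_s"],s["tool_pos"],s["tool_rot"],s["finger_gap"],env.grip_depth)
E
```

```text
top [[[546.407, 0.0, 321.839], [0.0, 546.407, 233.434], [0.0, 0.0, 1.0]], [[-0.072, -0.974, 0.215], [-0.997, 0.072, -0.011], [-0.004, -0.215, -0.977]], [0.138, 0.01, 1.633]] 0.9960091145833333
scene [[[466.072, 0.0, 320.871], [0.0, 466.072, 244.641], [0.0, 0.0, 1.0]], [[-0.865, 0.341, -0.369], [0.502, 0.608, -0.615], [0.015, -0.717, -0.697]], [0.859, 0.647, 0.836]] 0.995966796875
0.1 [ 0.22223487 -0.58360327  0.2303417 ] [ 5.68013318e-01 -3.08938537e+00 -2.94566869e-03] 0.08558191946526178 -0.0187
```

View pics/top0.png

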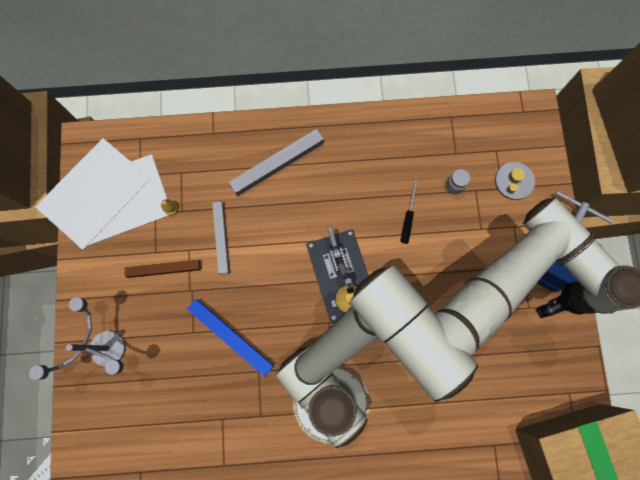

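View pics/scene0.png

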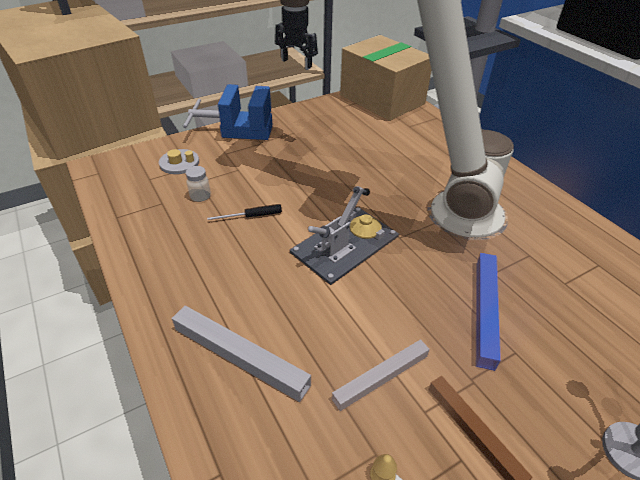

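Four bars show in the top view: blue (230,338), brown (163,269), long grey (277,162) and short grey (221,237). The short grey one is neither blue nor brown and is the smaller of the two greys, so it's the one meant. The jig is near (340,262), the finial is probably at (169,206), the jar at (459,181) and the screwdriver at (409,215).

```bash
cat > m.py <<'E'
from h import *
def rect(pts):
    (c,wh,a)=cv2.minAreaRect((pts[:,:2]*1000).astype(np.float32)); b=cv2.boxPoints((c,wh,a))
    e=[b[1]-b[0],b[2]-b[1]]; e=max(e,key=np.linalg.norm)
    return np.round(c,1),np.round(sorted(wh),1),round(float(np.degrees(np.arctan2(e[1],e[0]))),2)
E
python3 - <<'E'
from m import *
for n,seeds in (("top",{"small":(221,237),"long":(277,162),"blue":(230,338),"brown":(163,269)}),("scene",{"small":(380,375),"long":(240,350)})):
    f=np.load(n+"0.npz"); P=cloud(cam(n),f["d"]); z=P[...,2]
    print(n,"bench z",np.round(np.median(z[(abs(z)<.02)]),4))
    m=((z>.012)&(z<.06)).astype(np.uint8); _,L=cv2.connectedComponents(m)
    for k,(u,v) in seeds.items():
        q=P[L==L[v,u]]; zt=np.median(q[:,2]); t=q[q[:,2]>np.percentile(q[:,2],90)-.004]
        print(k,L[v,u],len(q),"top z",np.round(zt,4),rect(t))
    if n=="top":
        g=P[215:320,300:385]; zz=g[...,2]
        p=g[(zz>.007)&(zz<.017)]; print("plate",rect(p),len(p))
    # handle/upper jig points
    sl=(slice(215,320),slice(300,385)) if n=="top" else (slice(175,285),slice(285,400))
    g=P[sl].reshape(-1,3); c=f["im"][sl].reshape(-1,3); k=(g[:,2]>.02)&(g[:,2]<.21); g=g[k]
    np.save(n+"jig.npy",g)
f=np.load("top0.npz")["im"]; s0=np.load("scene0.npz")["im"]
a=cv2.resize(f[195:285,195:275],(400,450),interpolation=2); b=cv2.resize(s0[175:285,285:400],(400,450),interpolation=2)
cv2.imwrite("pics/crop.png",np.hstack([a,b])[...,::-1])
E
```

```text
top bench z 0.0003
small 116 728 top z 0.0277 (array([504.6, 298.5]), array([ 28.6, 217.7]), 2.55)
long 27 1585 top z 0.0399 (array([727.5, 115.3]), array([ 43.2, 317.8]), -61.16)
blue 203 1471 top z 0.0379 (array([205. , 279.7]), array([ 38.1, 298. ]), 46.14)
brown 181 768 top z 0.0277 (array([421.2, 475.1]), array([ 29.5, 219.3]), -88.06)
plate (array([391.2, -63.6]), array([256.6, 316.5]), -4.22) 2141
scene bench z 0.001
small 40 1792 top z 0.0282 (array([503.7, 296.8]), array([ 29.7, 220.4]), 2.97)
long 39 3711 top z 0.0406 (array([729.1, 113.3]), array([ 43.5, 320.5]), -61.12)
```

View pics/crop.png

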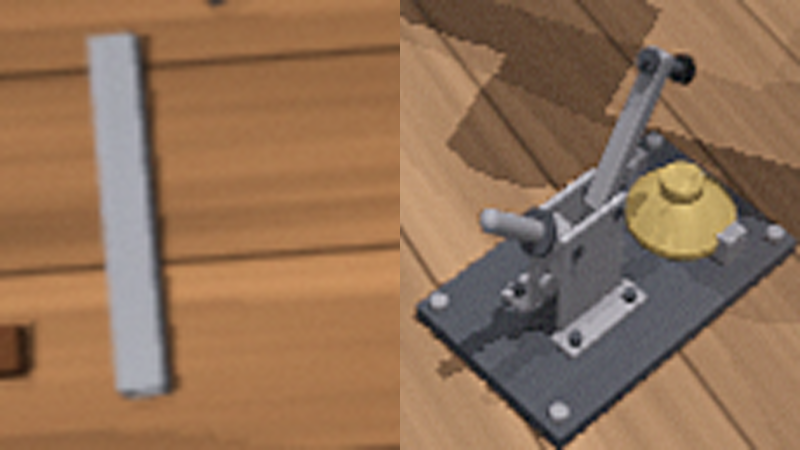

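The crop confirms it: the small grey tube has a 28 × 220 mm top face, centred at (0.504, 0.298) with its axis at about 2.7°. The stub points up and outward, near scene pixel (312,229). Next I'll get the jig's pose from the plate's dark colour and the stub's points.

```bash
python3 - <<'E'
from m import *
for n,sl in (("top",(slice(222,330),slice(300,372))),("scene",(slice(190,290),slice(285,405)))):
    f=np.load(n+"0.npz"); P=cloud(cam(n),f["d"]); im=f["im"].astype(int); 
    g=P[sl].reshape(-1,3); c=im[sl].reshape(-1,3); z=g[:,2]
    sat=c.max(1)-c.min(1)
    k=(z>.007)&(z<.017)&(sat<30)&(c.mean(1)<140); m=np.zeros(P.shape[:2],np.uint8); m[sl]=k.reshape(P[sl].shape[:2])
    m=cv2.morphologyEx(m,cv2.MORPH_OPEN,np.ones((2,2)))
    print(n,"plate",rect(P[m>0]),m.sum())
    k=(z>.094)&(z<.15)&(sat<30); q=g[k]
    # candidates farthest out in x
    q=q[np.argsort(-q[:,0])][:60]; print(np.round(q[::3]*1000).astype(int).tolist())
s=env.read_state(); R=Ro.from_rotvec(s["tool_rot"]).as_matrix(); print(np.round(R,3).tolist())
E
```

```text
top plate (array([318.8, -58.9]), array([166.2, 349.4]), 4.67) 1609
[[488, -35, 119], [483, -26, 131], [482, -32, 135], [479, -32, 133], [478, -34, 138], [476, -34, 132], [475, -28, 129], [473, -31, 120], [472, -28, 128], [470, -40, 120], [467, -36, 119], [467, -39, 122], [464, -31, 121], [463, -33, 113], [461, -39, 121], [460, -39, 114], [459, -33, 120], [457, -36, 112], [456, -42, 105], [454, -36, 112]]
scene plate (array([609. , 201.7]), array([256.2, 989.6]), 46.19) 2245
[[485, -28, 133], [485, -34, 135], [484, -30, 135], [483, -28, 135], [482, -25, 134], [481, -28, 129], [479, -26, 129], [478, -36, 133], [476, -31, 130], [476, -32, 132], [474, -30, 133], [473, -31, 116], [471, -30, 117], [469, -30, 122], [468, -31, 123], [467, -29, 115], [466, -31, 119], [463, -31, 112], [461, -35, 117], [460, -31, 117]]
[[-0.935, -0.356, -0.001], [-0.356, 0.935, 0.002], [0.0, 0.002, -1.0]]
```

```bash
python3 - <<'E'
from m import *
for n,sl in (("top",(slice(222,330),slice(300,372))),("scene",(slice(190,290),slice(285,405)))):
    f=np.load(n+"0.npz"); P=cloud(cam(n),f["d"]); im=f["im"].astype(int)
    z=P[...,2]; sat=im.max(2)-im.min(2); m=np.zeros(z.shape,np.uint8)
    k=(z>.006)&(z<.02)&(sat<35)&(im.mean(2)<140)&(P[...,0]<.56)&(P[...,0]>.2)&(abs(P[...,1])<.2); m[sl]=k[sl]
    m=cv2.morphologyEx(m,cv2.MORPH_OPEN,np.ones((3,3)))
    _,L,st,_=cv2.connectedComponentsWithStats(m); i=1+np.argmax(st[1:,4]); 
    ys,xs=np.nonzero(L==i); q=plane(cam(n),np.c_[xs,ys],.012)
    print(n,rect(q),len(q)); 
    h=cv2.convexHull((q[:,:2]*1000).astype(np.float32)); print(np.round(cv2.approxPolyDP(h,6,True)[:,0]).astype(int).tolist())
# stub axis by PCA from both
for n,sl in (("top",(slice(222,250),slice(322,345))),("scene",(slice(215,245),slice(295,325)))):
    f=np.load(n+"0.npz"); P=cloud(cam(n),f["d"])[sl].reshape(-1,3)
    q=P[(P[:,2]>.1)&(P[:,2]<.15)&(P[:,0]>.452)&(abs(P[:,1]+.033)<.02)]
    # per-x-bin mid y
    for a in np.arange(.452,.49,.008):
        b=q[(q[:,0]>=a)&(q[:,0]<a+.008)]
        if len(b)>3: print(n,round(a+.004,3),len(b),np.round([b[:,1].min(),b[:,1].mean(),b[:,1].max(),b[:,2].mean(),b[:,2].max()],4))
E
```

```text
top (array([355.1, -22. ]), array([ 74.3, 248. ]), 13.23) 1099
[[479, -24], [470, 23], [434, 34], [227, -20], [245, -50], [348, -62]]
scene (array([364.7, -57.6]), array([153.2, 253.8]), 13.14) 2243
[[504, -94], [475, 29], [464, 42], [251, -6], [228, -19], [235, -54], [415, -124], [495, -105]]
top 0.456 18 [-0.0441 -0.0359 -0.0298  0.1122  0.1197]
top 0.464 16 [-0.0392 -0.0336 -0.0276  0.122   0.1329]
top 0.472 14 [-0.0395 -0.0317 -0.0254  0.1265  0.1339]
top 0.48 14 [-0.0374 -0.0312 -0.0259  0.1314  0.1381]
scene 0.456 16 [-0.0379 -0.0338 -0.0318  0.1115  0.1212]
scene 0.464 15 [-0.0392 -0.0322 -0.0271  0.1189  0.1261]
scene 0.472 18 [-0.0391 -0.0304 -0.0264  0.1253  0.1337]
scene 0.48 20 [-0.0372 -0.0296 -0.0252  0.1306  0.1356]
scene 0.488 8 [-0.0341 -0.0311 -0.0281  0.131   0.1349]
```

Jig: hinge at (0.418, −0.045, 0.075), axis at 13.2°, stub tip at about (0.485, −0.029, 0.133). The tool only points down, so the tilt has to come from the tube turning between the pads. I'll grip about 40 mm outward of the tube's centre. First I'll approach at a safe height.

```bash
python3 -m jog '{"fingers":[1,1,1,1,1,1,1,1],"offset":[[-0.1,0.1,-0.4],[-0.3,0.3,-0.4],[-0.5,0.5,-0.4],[-0.7,0.7,-0.4],[-0.9,0.9,-0.4],[-1,1,-0.4],[-1,1,-0.4],[-1,1,-0.4]],"spin":[0,0,0,0,0,0,0,0]}'
python3 -m jog '{"fingers":[1,1,1,1,1,1,1,1],"offset":[[-0.15,0.15,0],[-0.3,0.3,0],[-0.5,0.5,0],[-0.7,0.7,0],[-0.9,0.9,0],[-1,1,0],[-1,1,0],[-1,1,0]],"spin":[0,0,0,0,0,0,0,0]}'
python3 -m jog '{"fingers":[1,1,1,1,1,1,1,1],"offset":[[-0.1,0.2,0.2],[-0.2,0.4,0.4],[-0.3,0.6,0.6],[-0.46,0.8,0.6],[-0.46,0.85,0.6],[-0.46,0.85,0.6],[-0.46,0.85,0.6],[-0.46,0.85,0.6]],"spin":[0.1,0.2,0.3,0.4,0.402,0.402,0.402,0.402]}'
python3 - <<'E'
from m import *
s,im,d=snap("wrist"); cv2.imwrite("pics/w1.png",im[...,::-1]); P=cloud(cam("wrist",s),d); np.savez("w1.npz",P=P,im=im)
print(s["tool_pos"],s["finger_gap"],np.round(Ro.from_rotvec(s["tool_rot"]).as_matrix(),3).tolist())
z=P[...,2]; m=((z>.015)&(z<.04)&(abs(P[...,0]-.5)<.2)&(abs(P[...,1]-.3)<.08)).astype(np.uint8)
_,L,st,_=cv2.connectedComponentsWithStats(m)
for i in range(1,len(st)):
    if st[i,4]>500: print(st[i],rect(P[L==i]),np.median(z[L==i]))
E
```

```text
time_s: 1.1
tool_pos: [0.3675, -0.26, 0.3313]
tool_rot: [-0.574, 3.089, 0.0]
contact_force: [0.0, -0.4, 0.4]
finger_gap: 0.0854
finger_force: 0.0
time_s: 2.1
tool_pos: [0.5117, 0.0603, 0.3307]
tool_rot: [0.567, -3.088, 0.001]
contact_force: [0.4, -0.9, -0.6]
finger_gap: 0.0852
finger_force: 0.0
time_s: 3.1
tool_pos: [0.544, 0.2989, 0.1822]
tool_rot: [-0.072, 3.14, 0.001]
contact_force: [0.2, -0.2, 0.2]
finger_gap: 0.0852
finger_force: 0.0
[0.5439812  0.2988652  0.18223954] 0.08519986043074458 [[-0.999, -0.046, 0.001], [-0.046, 0.999, 0.001], [-0.001, 0.001, -1.0]]
[  300     0    43   297 11402] (array([506.6, 297.9]), array([ 28.1, 215.2]), 2.99) 0.028251243951249172
[ 420   27   33   47 1178] (array([425.5, 372. ]), array([16.6, 28.2]), 1.38) 0.02825177253387548
[219 309  57  53 612] (array([659.1, 242. ]), array([28.6, 41.6]), 28.58) 0.02883051926575378
```

View pics/w1.png

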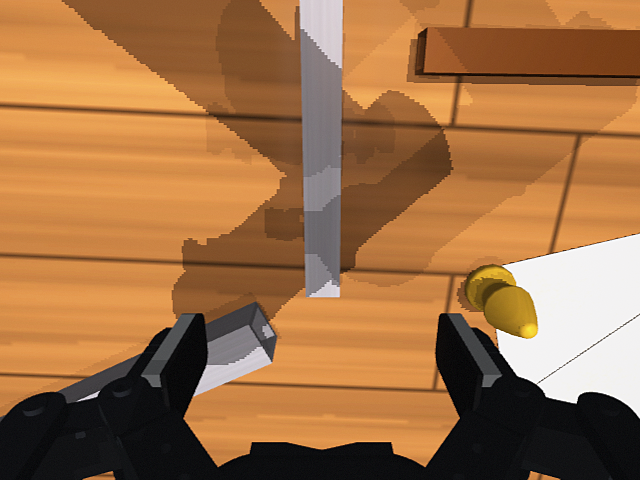

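The wrist view shows the tube running down columns 302–341 with its end at row 297, centred between the fingers. The finial (500,300) and the long bar (180,360) are clear. Descending and gripping.

```bash
python3 -m jog '{"fingers":[1,1,1,1,1,1,1,1],"offset":[[0,0,0.2],[0,0,0.4],[0,0,0.6],[0,0,0.68],[0,0,0.72],[0,0,0.72],[0,0,0.72],[0,0,0.72]],"spin":[0.02,0,0,0,0,0,0,0]}'
python3 -m jog '{"fingers":[0,0,0,0,0,0,0,0],"offset":[[0,0,0],[0,0,0],[0,0,0],[0,0,0],[0,0,0],[0,0,0],[0,0,0],[0,0,0]],"spin":[0,0,0,0,0,0,0,0]}'
python3 -m jog '{"fingers":[0,0,0,0,0,0,0,0],"offset":[[0,0,-0.05],[0,0,-0.1],[0,0,-0.2],[0,0,-0.3],[0,0,-0.4],[0,0,-0.5],[0,0,-0.6],[0,0,-0.6]],"spin":[0,0,0,0,0,0,0,0]}'
cat > bar.py <<'E'
from m import *
import sys
def bar():
    out=[]
    for n in ("scene","top"):
        s,im,d=snap(n); P=cloud(cam(n),d); t=np.array(s["tool_pos"]); R=Ro.from_rotvec(s["tool_rot"]).as_matrix()
        q=(P-t)@R; # tool coords
        sat=im.max(2).astype(int)-im.min(2)
        k=(abs(q[...,1])<.022)&(abs(q[...,0])<.2)&(q[...,2]>-.16)&(q[...,2]<.14)&(P[...,2]>.008)&(sat<40)&((abs(q[...,0])>.035)|(q[...,2]>-.0))
        k=cv2.morphologyEx(k.astype(np.uint8),cv2.MORPH_OPEN,np.ones((2,2)))>0
        out.append((n,s,im,P,q,k))
    return out
if __name__=="__main__":
    for n,s,im,P,q,k in bar():
        w=q[k]; print(n,len(w),np.round(s["tool_pos"],4))
        for a in np.arange(-.2,.2,.02):
            b=w[(w[:,0]>=a)&(w[:,0]<a+.02)]
            if len(b)>4: print(round(a+.01,2),len(b),"zup med",np.round(-np.median(b[:,2]),4),"max",np.round(-b[:,2].min(),4),"y",np.round(np.median(b[:,1]),4))
E
python3 bar.py
```

```text
time_s: 4.15
tool_pos: [0.5442, 0.3011, 0.0027]
tool_rot: [-0.076, 3.139, 0.003]
contact_force: [0.2, -0.1, -0.8]
finger_gap: 0.0853
finger_force: 0.0
time_s: 5.15
tool_pos: [0.5438, 0.3008, 0.0016]
tool_rot: [-0.076, 3.14, 0.0]
contact_force: [-1.2, 0.6, 3.4]
finger_gap: 0.0273
finger_force: 60.4
time_s: 6.15
tool_pos: [0.5445, 0.3014, 0.1539]
tool_rot: [-0.075, 3.137, 0.006]
contact_force: [0.6, -0.6, -3.4]
finger_gap: 0.0274
finger_force: 59.8
scene 1593 [0.5445 0.3014 0.1539]
-0.07 198 zup med 0.022 max 0.0289 y 0.0026
-0.05 240 zup med 0.0264 max 0.0303 y 0.0085
-0.03 185 zup med 0.1384 max 0.1617 y 0.0044
-0.01 7 zup med -0.1517 max 0.0994 y -0.0552
0.01 16 zup med -0.1529 max 0.102 y -0.056
0.03 9 zup med -0.1536 max -0.1515 y -0.0566
0.05 32 zup med 0.0266 max 0.0289 y 0.0108
0.07 175 zup med 0.0264 max 0.0298 y 0.0069
0.09 194 zup med 0.026 max 0.0301 y 0.0071
0.11 194 zup med 0.0262 max 0.0298 y 0.0069
0.13 181 zup med 0.0259 max 0.0303 y 0.007
0.15 92 zup med 0.0261 max 0.0299 y 0.0064
0.17 10 zup med -0.1523 max -0.151 y -0.0565
0.19 10 zup med -0.152 max -0.1507 y -0.0573
top 539 [0.5435 0.3007 0.1519]
-0.07 7 zup med 0.0139 max 0.0303 y -0.0111
-0.05 6 zup med 0.0093 max 0.0294 y -0.0118
0.01 16 zup med 0.0207 max 0.0486 y 0.0136
0.03 29 zup med 0.0295 max 0.1459 y 0.0
0.05 84 zup med 0.026 max 0.0336 y -0.0009
0.07 88 zup med 0.0258 max 0.032 y -0.0013
0.09 74 zup med 0.0251 max 0.032 y -0.0007
0.11 86 zup med 0.0254 max 0.0329 y 0.0003
0.13 89 zup med 0.0242 max 0.033 y -0.0007
0.15 50 zup med 0.0252 max 0.0339 y -0.0007
```

The tube is held level and doesn't sag. Its axis is 12.5 mm above TCP height and its inner end is 150 mm along tool +x. I'll line it up with the stub, start the bore over the tip, and pivot it on the stub by moving the gripper up an arc.

```bash
python3 -m jog '{"fingers":[0,0,0,0,0,0,0,0],"offset":[[-0.1,-0.1,0],[-0.2,-0.3,0],[-0.3,-0.5,0],[-0.386,-0.7,0],[-0.386,-0.9,0],[-0.386,-1,0],[-0.386,-1,0],[-0.386,-1,0]],"spin":[0,0,-0.05,-0.1,-0.15,-0.2,-0.232,-0.232]}'
cat > jigf.py <<'E'
from m import *
H=np.array([.4182,-.045,.075]); a=np.radians(13.2)
ex=np.array([np.cos(a),np.sin(a),0]); ey=np.array([-np.sin(a),np.cos(a),0]); ez=np.array([0,0,1.])
J=np.stack([ex,ey,ez],1)
def show():
    s=env.read_state(); t=np.array(s["tool_pos"]); R=Ro.from_rotvec(s["tool_rot"]).as_matrix()
    x=R[:,0]; print("TCP in jig mm",np.round((t-H)@J*1000,1),"yaw",round(float(np.degrees(np.arctan2(x[1],x[0])))%360,2),"F jig",np.round(np.array(s["contact_force"])@J,1),"t",round(s["time_s"],2),"gap",round(s["finger_gap"]*1000,1))
if __name__=="__main__": show()
E
python3 jigf.py
```

```text
time_s: 7.25
tool_pos: [0.6515, 0.0559, 0.15]
tool_rot: [0.36, -3.119, -0.0]
contact_force: [-0.2, 0.4, -4.6]
finger_gap: 0.0272
finger_force: 59.8
TCP in jig mm [250.2  44.9  75. ] yaw 193.18 F jig [-0.1  0.5 -4.6] t 7.25 gap 27.2
```

```bash
python3 -m jog '{"fingers":[0,0,0,0,0,0,0,0],"offset":[[0,-0.1,0.05],[0,-0.18,0.1],[0,-0.18,0.148],[0,-0.18,0.148],[0,-0.18,0.148],[0,-0.18,0.148],[0,-0.18,0.148],[0,-0.18,0.148]],"spin":[0,0,0,0,0,0,0,0]}'
cat > look.py <<'E'
from jigf import *
import sys
show()
for n in ("top","scene"):
    s,im,d=snap(n); P=(cloud(cam(n),d)-H)@J*1000
    sat=im.max(2).astype(int)-im.min(2)
    k=(abs(P[...,1])<30)&(P[...,2]>-20)&(P[...,2]<160)&(P[...,0]>35)&(P[...,0]<330)&(sat<45)
    w=P[k]
    for lo in range(35,330,10 if n=="top" else 10):
        b=w[(w[:,0]>=lo)&(w[:,0]<lo+10)]
        if len(b)>5: print(n,lo+5,len(b),"y",*np.round(np.percentile(b[:,1],[5,50,95]),1),"z",*np.round(np.percentile(b[:,2],[5,50,95]),1))
    if len(sys.argv)>1:
        K,R,o=cam(n); c=K@(R.T@(H+J@np.array([.12,0,.06])-o)); u,v=(c[:2]/c[2]).astype(int)
        w=60 if n=="top" else 80
        cr=cv2.resize(im[max(0,v-w):v+w,max(0,u-w):u+w],(400,400),interpolation=cv2.INTER_CUBIC); ims=[cr] if n=="top" else ims+[cr]
if len(sys.argv)>1: cv2.imwrite(sys.argv[1],np.hstack(ims)[...,::-1])
E
python3 look.py pics/l1.png
```

```text
time_s: 8.25
tool_pos: [0.6624, 0.0119, 0.1147]
tool_rot: [-0.361, 3.12, 0.0]
contact_force: [0.4, 0.2, -2.7]
finger_gap: 0.0269
finger_force: 59.8
TCP in jig mm [250.7  -0.4  39.7] yaw 193.2 F jig [ 0.4  0.1 -2.7] t 8.25 gap 26.9
top 40 19 y -5.5 0.1 6.8 z 35.3 39.1 45.1
top 50 20 y -5.6 0.6 5.9 z 43.2 47.9 54.4
top 60 19 y -6.1 -0.2 6.1 z 48.2 54.7 59.9
top 100 30 y -12.0 -0.3 13.3 z 35.4 53.7 69.3
top 110 42 y -11.7 1.7 14.4 z 38.9 66.7 71.1
top 120 35 y -11.7 2.6 14.7 z 58.4 65.5 69.6
top 130 38 y -11.4 0.7 14.7 z 59.0 65.9 68.8
top 140 36 y -11.5 3.6 14.9 z 55.3 66.3 70.3
top 150 36 y -12.0 1.1 14.7 z 60.2 64.9 70.2
top 160 37 y -11.0 2.4 14.7 z 51.9 65.6 70.8
top 170 39 y -11.0 2.8 14.8 z 57.9 66.4 70.9
top 180 30 y -11.8 1.3 14.9 z 53.2 65.7 73.1
top 190 38 y -12.5 1.9 14.7 z 57.1 65.6 71.1
top 200 37 y -11.0 0.3 14.6 z 55.3 66.0 70.4
top 210 35 y -11.2 3.0 15.0 z 60.7 65.9 70.2
top 220 31 y -10.0 2.4 14.8 z 58.2 67.9 71.7
top 230 48 y -15.5 2.2 21.2 z 59.3 67.0 121.2
top 240 88 y -23.5 7.2 27.2 z 50.0 68.5 119.5
top 250 27 y -28.7 4.6 28.6 z 58.8 67.1 96.0
scene 100 16 y 10.6
[... 380 characters left out ...]
 9.2 14.1 z 41.6 65.3 68.6
scene 190 82 y -11.0 9.4 13.8 z 44.2 65.6 67.9
scene 200 56 y -12.3 12.0 13.8 z 41.0 60.3 67.7
scene 210 25 y 10.8 12.5 13.8 z 40.4 47.6 58.2
scene 220 15 y 11.0 13.0 14.2 z 39.0 45.7 51.3
scene 230 19 y -5.5 12.4 13.6 z 40.4 44.8 66.0
scene 240 17 y -7.0 20.0 26.1 z 53.4 68.0 111.2
scene 250 102 y -19.0 20.8 27.4 z 51.6 82.7 112.6
scene 260 351 y -17.4 16.4 26.5 z 49.8 91.4 149.2
scene 270 212 y -19.0 10.9 21.0 z 46.6 112.5 145.6
scene 280 93 y -12.0 10.4 14.3 z 40.2 65.5 68.2
scene 290 93 y -11.1 10.8 14.6 z 42.9 64.9 68.1
scene 300 94 y -11.4 11.0 14.1 z 40.8 65.5 68.4
scene 310 107 y -11.7 7.9 14.4 z 40.1 64.4 68.7
scene 320 95 y -12.8 0.5 14.1 z 39.1 54.0 67.7
```

View pics/l1.png

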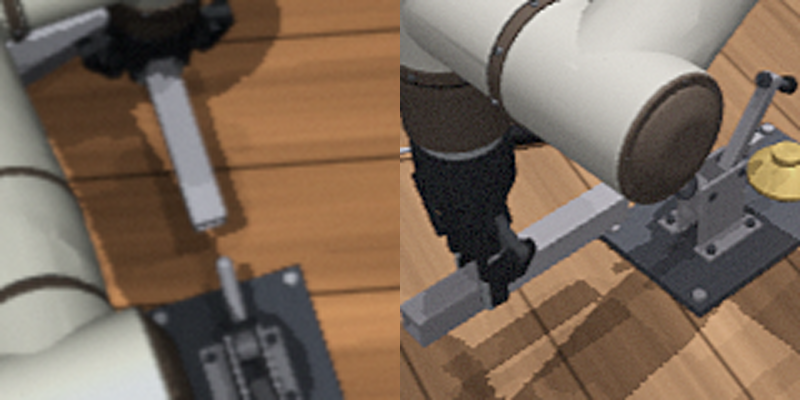

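The views show the tube level and in line with the stub. Its inner end is at r≈101 mm, its axis is at z≈+52.5 mm and it sits about 1 mm to the left. I'll ease the bore over the tip.

```bash
python3 -m jog '{"fingers":[0,0,0,0,0,0,0,0],"offset":[[0.03,-0.004,0.007],[0.06,-0.004,0.007],[0.09,-0.004,0.007],[0.11,-0.004,0.007],[0.13,-0.004,0.007],[0.15,-0.004,0.007],[0.165,-0.004,0.007],[0.165,-0.004,0.007]],"spin":[0,0,0,0,0,0,0,0]}'
python3 look.py | grep -v " 2[0-9]0 "
```

```text
time_s: 9.35
tool_pos: [0.6222, 0.0013, 0.1126]
tool_rot: [0.361, -3.121, -0.0]
contact_force: [-0.3, 0.1, -2.8]
finger_gap: 0.0268
finger_force: 59.8
TCP in jig mm [209.1  -1.5  37.6] yaw 193.19 F jig [-0.3  0.2 -2.8] t 9.35 gap 26.8
top 40 21 y -5.2 0.1 6.3 z 32.8 40.0 46.0
top 50 20 y -5.6 0.4 6.1 z 41.0 48.1 53.3
top 60 40 y -12.1 1.0 13.3 z 39.8 57.4 67.7
top 70 36 y -12.1 1.2 13.3 z 56.0 63.7 70.0
top 80 37 y -13.2 -0.0 13.3 z 56.0 63.8 68.6
top 90 38 y -12.1 0.6 13.1 z 58.1 63.9 69.8
top 100 33 y -11.7 0.8 13.8 z 58.5 63.7 71.0
top 110 33 y -12.3 1.1 13.4 z 54.2 64.1 68.3
top 120 37 y -11.9 1.5 13.6 z 55.5 63.8 68.2
top 130 36 y -11.9 0.8 13.6 z 58.7 65.2 68.6
top 140 35 y -11.9 1.9 13.5 z 54.6 65.0 70.1
top 150 36 y -10.4 1.7 13.9 z 54.6 62.8 68.4
top 160 32 y -12.1 -0.2 13.8 z 53.6 62.1 66.7
top 170 39 y -12.4 0.3 14.0 z 56.2 63.4 68.9
top 180 34 y -12.0 1.1 13.8 z 53.6 62.9 68.4
top 190 48 y -12.6 5.6 21.7 z 53.9 64.7 120.3
scene 40 21 y -0.8 3.5 4.8 z 28.4 37.4 45.2
scene 50 10 y 0.4 3.1 4.8 z 38.1 44.6 49.2
scene 60 41 y -12.5 9.0 11.9 z 40.6 63.2 65.7
scene 70 63 y -13.1 8.1 12.3 z 40.6 63.3 66.8
scene 80 68 y -13.8 8.7 12.1 z 40.2 63.6 66.8
scene 90 70 y -13.8 8.9 12.4 z 40.2 62.8 66.2
scene 100 69 y -13.4 9.7 12.1 z 39.9 63.4 66.3
scene 110 73 y -12.6 7.3 12.3 z 40.5 63.8 66.2
scene 120 69 y -13.6 7.6 12.0 z 40.1 63.1 66.6
scene 130 73 y -12.8 8.9 12.3 z 39.3 63.2 66.5
scene 140 74 y -13.4 8.7 12.6 z 40.9 63.3 66.5
scene 150 69 y -13.8 10.3 12.5 z 40.1 62.5 66.3
scene 160 35 y -10.0 11.0 12.6 z 38.3 51.8 64.7
scene 170 18 y 9.4 12.0 12.5 z 39.3 45.3 55.2
scene 180 13 y 10.0 11.6 13.2 z 38.7 41.2 45.9
scene 190 15 y -7.7 10.5 11.7 z 36.6 42.4 65.9
```

The tip is in the bore with no contact force. Now I'll pivot the tube about the tip by moving up an arc, checking forces.

```bash
python3 -m jog '{"fingers":[0,0,0,0,0,0,0,0],"offset":[[0.002,0,-0.03],[0.004,0,-0.058],[0.008,0,-0.086],[0.015,0,-0.114],[0.023,0,-0.138],[0.032,0,-0.162],[0.042,0,-0.185],[0.052,0,-0.206]],"spin":[0,0,0,0,0,0,0,0]}'
python3 look.py pics/l2.png | grep -E "TCP|scene|top (5|6|7|9)0"
```

```text
time_s: 10.45
tool_pos: [0.6097, -0.0016, 0.1646]
tool_rot: [-0.361, 3.12, 0.0]
contact_force: [0.5, 0.9, -5.7]
finger_gap: 0.0266
finger_force: 59.5
TCP in jig mm [196.4  -1.5  89.6] yaw 193.19 F jig [ 0.7  0.8 -5.7] t 10.45 gap 26.6
top 50 26 y -6.1 0.7 6.4 z 40.7 51.1 72.6
top 60 43 y -12.1 1.6 13.6 z 52.5 70.4 76.3
top 70 37 y -11.5 0.1 14.3 z 65.8 73.0 79.8
top 90 37 y -11.4 1.2 14.1 z 72.6 80.9 84.4
scene 40 18 y -0.4 3.5 5.2 z 30.4 38.6 44.7
scene 50 15 y -7.1 3.3 11.3 z 39.1 49.2 70.2
scene 60 56 y -14.3 10.0 12.9 z 46.6 70.0 73.4
scene 70 56 y -11.8 10.5 12.9 z 49.9 72.9 76.5
scene 80 65 y -11.4 11.1 13.7 z 53.5 75.4 79.9
scene 90 62 y -11.1 10.2 13.6 z 54.4 79.8 83.3
scene 100 65 y -10.3 10.8 13.2 z 58.4 80.8 86.0
scene 110 62 y -12.1 10.7 13.1 z 62.2 86.0 90.3
scene 120 67 y -11.8 10.7 13.2 z 63.5 88.0 93.7
scene 130 66 y -6.5 10.8 12.8 z 68.5 90.4 96.2
scene 140 52 y 0.7 11.5 12.9 z 72.8 90.8 99.8
scene 150 48 y 7.0 12.1 13.6 z 74.9 90.8 101.3
scene 160 35 y 10.6 11.8 13.0 z 77.3 88.2 102.2
scene 170 38 y -15.0 11.3 13.1 z 80.6 92.9 107.8
scene 180 13 y 10.4 11.4 12.9 z 82.4 91.6 100.6
scene 190 46 y -17.9 20.6 25.8 z 103.3 117.6 159.0
scene 200 167 y -18.9 16.8 25.3 z 100.8 121.5 155.3
scene 210 198 y -22.5 11.4 23.6 z 98.2 122.7 159.0
scene 220 83 y -12.4 10.8 12.4 z 98.7 122.2 127.3
scene 230 89 y -11.5 10.5 12.9 z 102.2 126.1 130.1
scene 240 84 y -12.7 10.1 13.2 z 104.5 128.7 133.4
scene 250 101 y -13.7 10.1 13.1 z 109.4 131.1 137.4
scene 260 138 y -14.2 0.1 13.3 z 110.7 127.3 139.5
scene 270 46 y -14.6 -0.4 12.3 z 113.4 115.2 127.2
```

View pics/l2.png

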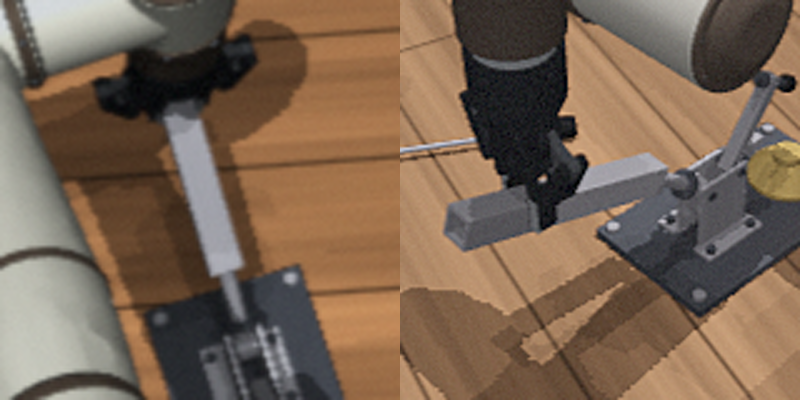

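The tube has tilted to about 18.6° with its mouth on the tip, and the force is small. Continuing the arc to 40°, easing inward.

```bash
python3 -m jog '{"fingers":[0,0,0,0,0,0,0,0],"offset":[[0.013,0,-0.021],[0.026,0,-0.042],[0.042,0,-0.061],[0.059,0,-0.079],[0.074,0,-0.092],[0.089,0,-0.105],[0.12,0,-0.127],[0.15,0,-0.128]],"spin":[0,0,0,0,0,0,0,0]}'
python3 look.py | grep -E "TCP|scene|top (5|6|7|9)0"
```

```text
time_s: 11.55
tool_pos: [0.5729, -0.0103, 0.1966]
tool_rot: [-0.361, 3.12, -0.0]
contact_force: [3.2, 1.3, -4.1]
finger_gap: 0.0272
finger_force: 59.9
TCP in jig mm [158.6  -1.6 121.6] yaw 193.2 F jig [ 3.4  0.5 -4.1] t 11.55 gap 27.2
top 50 44 y -12.4 1.5 14.0 z 55.2 66.6 72.2
top 60 45 y -11.7 0.4 13.9 z 64.9 72.9 81.2
top 70 39 y -11.7 1.6 13.3 z 73.0 79.5 86.4
top 90 42 y -12.5 0.8 13.8 z 87.8 95.2 100.3
scene 40 23 y -10.8 3.8 12.4 z 47.1 59.2 62.8
scene 50 42 y -10.4 11.4 12.8 z 42.0 60.9 68.8
scene 60 54 y -10.8 11.0 12.9 z 43.2 63.8 76.6
scene 70 58 y -11.9 11.3 13.3 z 50.6 72.3 84.7
scene 80 55 y -10.8 11.0 13.0 z 57.5 78.9 92.8
scene 90 59 y -8.7 10.6 13.5 z 65.4 87.4 99.3
scene 100 62 y -9.1 11.2 13.4 z 71.6 96.6 107.8
scene 110 55 y -6.3 11.3 13.5 z 81.2 102.2 115.5
scene 120 57 y 3.0 11.8 13.4 z 88.5 106.9 120.7
scene 130 53 y 7.9 11.5 12.9 z 96.1 112.6 126.9
scene 140 27 y 10.7 11.8 12.8 z 99.7 109.8 128.5
scene 150 48 y -16.6 12.1 25.6 z 110.1 143.7 155.3
scene 160 97 y -16.7 18.6 25.6 z 124.6 147.5 158.3
scene 170 99 y -15.0 11.9 17.9 z 126.8 148.8 159.4
scene 180 52 y 10.3 11.8 13.6 z 131.2 146.2 159.0
scene 190 35 y 9.9 11.6 12.8 z 139.5 150.5 158.8
scene 200 29 y 9.7 11.8 13.2 z 145.4 152.9 159.3
scene 210 19 y -14.1 10.6 12.8 z 153.0 156.7 159.4
```

The tube is at about 37.5°, with roughly 33 mm of stub inside. Sliding it up to the shoulder along the stub.

```bash
python3 -m jog '{"fingers":[0,0,0,0,0,0,0,0],"offset":[[0.012,0,0.01],[0.024,0,0.02],[0.036,0,0.03],[0.048,0,0.04],[0.06,0,0.05],[0.073,0,0.06],[0.073,0,0.06],[0.073,0,0.06]],"spin":[0,0,0,0,0,0,0,0]}'
python3 look.py pics/l3.png | grep -E "TCP|scene|top (5|6|7|9)0"
```

```text
time_s: 12.65
tool_pos: [0.5552, -0.0144, 0.181]
tool_rot: [0.361, -3.12, 0.0]
contact_force: [-0.0, 0.3, -2.6]
finger_gap: 0.0271
finger_force: 59.8
TCP in jig mm [140.4  -1.5 106. ] yaw 193.19 F jig [ 0.   0.2 -2.6] t 12.65 gap 27.1
top 50 42 y -11.7 0.8 14.1 z 54.0 64.1 69.4
top 60 43 y -11.9 1.6 14.1 z 62.8 69.5 77.0
top 70 46 y -12.0 1.0 13.9 z 66.7 78.0 84.5
top 90 43 y -11.8 2.3 13.8 z 83.4 92.3 97.7
scene 40 48 y -12.8 11.0 13.5 z 26.7 48.9 60.5
scene 50 52 y -9.6 11.1 13.0 z 33.5 55.4 68.7
scene 60 53 y -8.7 10.9 13.1 z 40.6 62.8 75.1
scene 70 53 y -12.1 10.4 12.9 z 49.2 73.3 83.1
scene 80 56 y -10.1 11.1 12.9 z 55.7 76.7 90.3
scene 90 56 y -6.3 11.5 13.2 z 61.5 85.0 97.1
scene 100 51 y 1.8 11.3 13.2 z 71.3 89.0 103.7
scene 110 48 y 6.5 11.8 13.5 z 76.2 95.7 109.8
scene 120 43 y 10.0 11.4 12.6 z 83.2 99.1 115.4
scene 130 34 y -18.9 11.0 24.5 z 92.7 125.2 155.8
scene 140 95 y -20.4 -11.8 24.8 z 109.4 136.8 158.0
scene 150 190 y -23.0 13.7 24.9 z 113.7 139.9 158.2
scene 160 73 y -11.6 11.0 13.5 z 114.9 139.2 149.7
scene 170 76 y -9.0 11.6 13.2 z 123.4 146.0 157.5
scene 180 52 y -12.4 11.6 13.3 z 128.7 144.1 159.4
scene 190 69 y -14.4 11.1 12.8 z 137.2 148.3 158.0
scene 200 63 y -14.1 -3.8 12.8 z 143.6 150.5 158.8
scene 210 45 y -14.4 -0.1 12.5 z 149.8 152.6 158.2
```

View pics/l3.png

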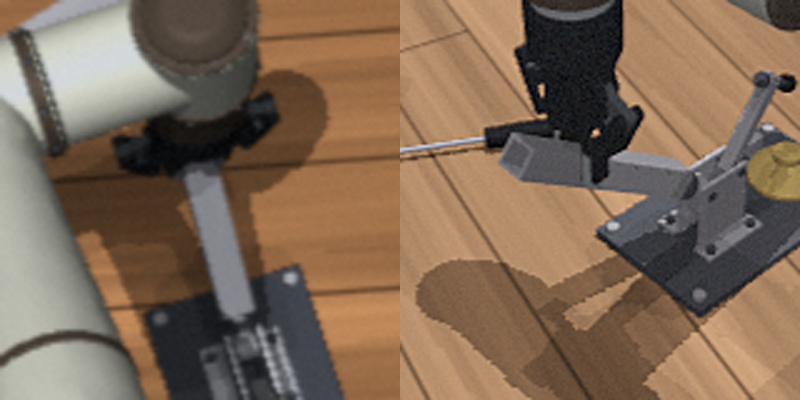

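The tube is fully on the stub at about 36–40°. Swinging down the arc of radius 184 mm.

```bash
python3 -m jog '{"fingers":[0,0,0,0,0,0,0,0],"offset":[[-0.032,0,0.04],[-0.06,0,0.083],[-0.086,0,0.128],[-0.108,0,0.174],[-0.128,0,0.222],[-0.144,0,0.27],[-0.154,0,0.314],[-0.161,0,0.345]],"spin":[0,0,0,0,0,0,0,0]}'
python3 look.py | grep -E "TCP|scene|top (5|6|7|9)0"
```

```text
time_s: 13.75
tool_pos: [0.5979, -0.0047, 0.096]
tool_rot: [-0.363, 3.114, -0.001]
contact_force: [1.4, 0.5, 7.8]
finger_gap: 0.027
finger_force: 60.3
TCP in jig mm [184.2  -1.8  21. ] yaw 193.28 F jig [1.5 0.2 7.8] t 13.75 gap 27.0
top 50 37 y -11.2 1.9 13.4 z 25.2 33.1 38.6
top 60 35 y -12.2 0.3 13.9 z 28.3 34.8 41.2
top 70 38 y -12.2 1.1 13.5 z 27.6 35.7 43.2
top 90 32 y -11.8 1.7 13.8 z 24.6 36.9 40.5
scene 40 56 y -13.7 8.8 12.4 z 7.3 32.0 34.7
scene 50 63 y -14.4 8.7 12.3 z 9.6 33.0 36.2
scene 60 55 y -13.3 9.5 12.7 z 10.8 34.0 36.9
scene 70 63 y -13.7 9.1 13.1 z 10.4 34.2 37.8
scene 80 63 y -12.6 9.7 12.4 z 12.9 35.3 38.3
scene 90 64 y -13.2 10.1 12.4 z 13.9 36.3 39.9
scene 100 64 y -12.8 7.4 12.6 z 14.0 38.0 40.1
scene 110 68 y -12.8 9.8 12.9 z 16.4 38.3 40.7
scene 120 58 y -14.8 10.6 12.4 z 14.8 36.8 42.4
scene 130 37 y 4.9 11.1 12.7 z 14.8 30.2 43.0
scene 140 22 y 10.3 11.3 13.0 z 17.0 26.4 35.6
scene 150 17 y 10.2 12.0 13.0 z 14.0 23.1 30.6
scene 160 22 y -5.9 11.6 26.3 z 16.7 24.7 156.4
scene 170 8 y -6.7 17.4 22.2 z 45.6 91.2 92.9
scene 180 83 y -19.6 19.0 24.9 z 32.7 69.4 92.1
scene 190 296 y -18.5 16.3 26.9 z 30.0 67.1 130.8
scene 200 286 y -21.4 10.9 23.1 z 31.6 95.6 129.2
scene 210 104 y -11.9 10.8 26.0 z 25.9 48.8 157.1
scene 220 112 y -13.3 7.7 13.4 z 27.2 49.9 158.7
scene 230 82 y -13.4 9.0 12.8 z 25.9 50.0 52.0
scene 240 87 y -14.0 8.2 12.3 z 26.5 50.5 53.0
scene 250 128 y -14.1 0.4 12.3 z 26.9 42.5 54.4
scene 260 22 y -15.2 -5.3 10.9 z 25.4 29.5 41.1
```

```bash
python3 -m jog '{"fingers":[0,0,0,0,0,0,0,0],"offset":[[-0.004,0,0.03],[-0.008,0,0.064],[-0.01,0,0.095],[-0.011,0,0.128],[-0.011,0,0.14],[-0.011,0,0.15],[-0.011,0,0.15],[-0.011,0,0.15]],"spin":[0,0,0,0,0,0,0,0]}'
python3 look.py pics/l4.png | grep -E "TCP|scene|top (5|6|7|9)0"
```

```text
time_s: 14.85
tool_pos: [0.5964, -0.0047, 0.0571]
tool_rot: [0.36, -3.119, -0.0]
contact_force: [-1.3, 1.0, 2.9]
finger_gap: 0.0268
finger_force: 60.2
TCP in jig mm [182.7  -1.5 -17.9] yaw 193.17 F jig [-1.   1.2  2.9] t 14.85 gap 26.8
top 50 36 y -10.8 2.4 14.3 z 4.4 14.3 19.4
top 60 33 y -11.2 1.6 14.2 z 9.0 15.6 21.8
top 70 33 y -11.2 2.8 14.4 z 8.2 14.4 18.1
top 90 36 y -11.7 1.1 14.5 z 5.2 13.1 16.7
scene 40 63 y -12.1 10.1 13.0 z -8.5 15.7 19.1
scene 50 63 y -11.6 7.9 13.2 z -7.7 15.8 19.0
scene 60 64 y -12.8 9.3 13.1 z -7.5 14.2 17.9
scene 70 64 y -11.7 8.6 13.7 z -7.5 14.6 17.5
scene 80 64 y -12.3 7.9 13.7 z -9.7 13.3 16.9
scene 90 70 y -13.8 9.7 12.8 z -11.7 12.9 16.1
scene 100 68 y -14.5 5.9 13.5 z -8.1 12.5 16.4
scene 110 68 y -13.9 9.2 13.2 z -10.4 12.2 14.9
scene 120 65 y -13.6 7.2 13.3 z -11.8 11.1 13.9
scene 130 47 y -14.0 11.3 14.2 z -12.9 9.1 13.7
scene 140 13 y 10.0 11.2 12.8 z -17.4 -11.3 -4.3
scene 150 10 y 10.0 11.8 20.4 z -17.4 -14.1 143.8
scene 160 39 y 9.9 25.5 29.7 z -15.7 136.3 156.9
scene 170 18 y -4.4 21.1 28.8 z 8.8 51.8 157.6
scene 180 96 y -18.5 20.2 28.2 z -3.4 32.7 151.0
scene 190 318 y -19.3 15.8 28.1 z -5.6 32.6 98.1
scene 200 276 y -19.1 12.1 29.0 z -5.7 68.0 155.7
scene 210 247 y -10.2 16.7 27.1 z -9.0 129.1 157.4
scene 220 242 y -11.8 4.4 14.2 z -8.2 127.3 156.5
scene 230 80 y -13.3 6.9 12.6 z -16.9 4.7 7.5
scene 240 79 y -13.2 6.9 12.6 z -17.7 3.8 6.9
scene 250 96 y -15.6 0.9 12.6 z -19.4 1.9 6.3
```

View pics/l4.png

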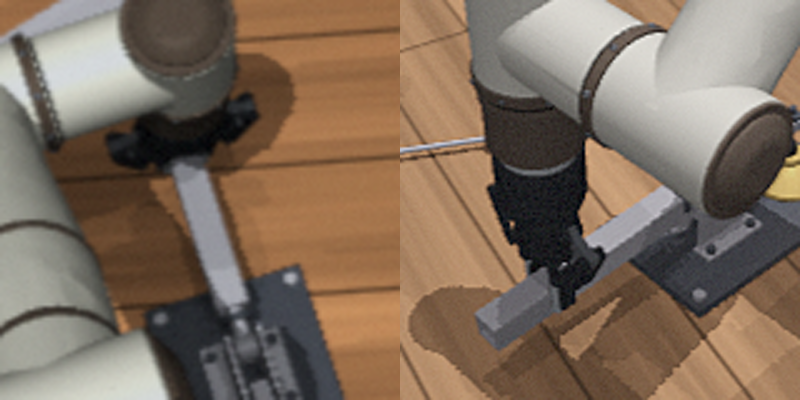

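The clamp is thrown: tube top slope −3.5° with its inner end still at the shoulder, which only fits a handle at its stop. The force is low. I'll relax slightly and draw the tube straight off.

```bash
python3 -m jog '{"fingers":[0,0,0,0,0,0,0,0],"offset":[[0,0,-0.012],[-0.03,0,-0.014],[-0.08,0,-0.014],[-0.13,0,-0.014],[-0.19,0,-0.014],[-0.25,0,-0.014],[-0.31,0,-0.014],[-0.36,0,-0.014]],"spin":[0,0,0,0,0,0,0,0]}'
python3 look.py | grep -E "TCP|top|scene (3|4|5|6|7|8|9|10|11|12|13)0"
```

```text
time_s: 15.95
tool_pos: [0.6861, 0.0163, 0.0603]
tool_rot: [0.361, -3.121, -0.0]
contact_force: [0.5, -0.5, -3.8]
finger_gap: 0.0269
finger_force: 59.3
TCP in jig mm [274.8  -1.5 -14.7] yaw 193.2 F jig [ 0.4 -0.6 -3.8] t 15.95 gap 26.9
top 40 18 y -5.9 0.7 6.1 z 0.9 8.3 11.2
top 50 13 y -5.4 0.7 6.4 z 4.1 10.1 12.6
top 60 18 y -6.1 0.1 6.2 z 4.2 7.8 10.8
top 70 18 y -5.6 1.1 6.1 z 3.5 9.3 16.5
top 80 15 y -6.1 -0.0 5.7 z 4.2 9.5 12.9
top 130 55 y -12.3 0.5 13.4 z -10.4 14.8 22.4
top 140 31 y -10.3 2.1 14.7 z 11.4 16.8 25.1
top 150 32 y -11.7 3.1 14.3 z 11.1 16.8 22.0
top 160 31 y -12.0 0.2 14.6 z 7.8 16.9 22.0
top 170 37 y -10.9 1.4 14.4 z 9.1 16.4 21.7
top 180 31 y -11.2 3.1 14.5 z 4.8 14.8 21.5
top 190 33 y -11.2 1.0 14.2 z 4.1 14.7 19.4
top 200 32 y -11.4 1.0 13.8 z 6.4 15.3 21.7
top 210 30 y -11.6 2.1 14.0 z 9.1 14.0 17.9
top 220 35 y -12.4 0.2 14.0 z 5.1 13.8 19.5
top 230 30 y -11.9 0.9 14.1 z 5.3 12.3 19.3
top 240 121 y -16.8 1.8 18.2 z 9.2 133.3 158.3
top 250 67 y -27.5 5.4 29.0 z 5.9 19.5 156.6
top 260 70 y -20.5 6.4 24.6 z 2.1 17.6 74.5
top 270 59 y -25.7 2.7 27.6 z -0.9 10.8 42.6
scene 300 231 y -9.4 20.6 29.1 z -8.9 122.3 159.2
```

The tube is off and the stub stands level at the locked height. Raising it and carrying it left and back to open bench, clear of the long bar.

```bash
python3 -m jog '{"fingers":[0,0,0,0,0,0,0,0],"offset":[[0,0,-0.12],[0,0.05,-0.2],[0.1,0.2,-0.2],[0.2,0.4,-0.2],[0.3,0.6,-0.2],[0.4,0.8,-0.2],[0.5,1,-0.2],[0.5,1,-0.2]],"spin":[0,0,0,0,0,0,0,0]}'
python3 -m jog '{"fingers":[0,0,0,0,0,0,0,0],"offset":[[0,0,0],[0,0,0.1],[0,0,0.2],[0,0,0.28],[0,0,0.33],[0,0,0.36],[0,0,0.38],[0,0,0.38]],"spin":[0,0,0,0,0,0,0,0]}'
python3 bar.py | grep -v "zup med -0.1"
```

```text
time_s: 17.05
tool_pos: [0.5036, 0.2341, 0.1118]
tool_rot: [-0.37, 3.119, 0.002]
contact_force: [0.2, 0.1, -3.5]
finger_gap: 0.0271
finger_force: 60.1
time_s: 18.05
tool_pos: [0.5063, 0.2309, 0.0159]
tool_rot: [-0.361, 3.121, 0.0]
contact_force: [0.2, -0.3, -3.2]
finger_gap: 0.0269
finger_force: 60.1
scene 1245 [0.5063 0.2309 0.0159]
-0.17 92 zup med 0.0127 max 0.0266 y -0.0115
-0.15 65 zup med 0.0243 max 0.0282 y -0.0148
-0.13 50 zup med 0.0056 max 0.0272 y -0.0173
-0.11 6 zup med -0.0149 max -0.0138 y -0.027
-0.07 155 zup med 0.0165 max 0.0269 y 0.0019
-0.05 175 zup med 0.0232 max 0.0285 y 0.0077
-0.03 116 zup med 0.1341 max 0.1601 y 0.0053
-0.01 5 zup med 0.0922 max 0.0975 y 0.0462
0.07 83 zup med 0.0283 max 0.033 y 0.0119
0.09 140 zup med 0.0299 max 0.0346 y 0.0079
0.11 137 zup med 0.0308 max 0.0356 y 0.0073
0.13 133 zup med 0.0312 max 0.0358 y 0.007
0.15 67 zup med 0.0318 max 0.0367 y 0.0071
0.17 9 zup med -0.0159 max -0.0135 y 0.0053
top 469 [0.5064 0.2311 0.0162]
-0.17 8 zup med 0.0258 max 0.0323 y -0.0176
-0.15 29 zup med 0.0243 max 0.0343 y -0.0172
-0.13 22 zup med 0.0214 max 0.029 y -0.0188
0.01 8 zup med 0.0271 max 0.0325 y 0.0071
0.03 9 zup med 0.135 max 0.1458 y -0.004
0.05 71 zup med 0.0281 max 0.0355 y -0.0007
0.07 64 zup med 0.0273 max 0.0379 y -0.0012
0.09 67 zup med 0.0299 max 0.0387 y -0.0012
0.11 67 zup med 0.0309 max 0.0384 y -0.0009
0.13 67 zup med 0.0326 max 0.0409 y -0.0007
0.15 54 zup med 0.0192 max 0.0379 y 0.0004
```

```bash
python3 -m jog '{"fingers":[0,0,0,0,0,0,0,0],"offset":[[0,0,0.01],[0,0,0.02],[0,0,0.03],[0,0,0.04],[0,0,0.05],[0,0,0.056],[0,0,0.058],[0,0,0.058]],"spin":[0,0,0,0,0,0,0,0]}'
python3 bar.py | grep -E "scene|top|^-0.07|^0.07|^0.1"
```

```text
time_s: 19.15
tool_pos: [0.5057, 0.2306, 0.0023]
tool_rot: [0.361, -3.12, 0.001]
contact_force: [-4.5, -0.9, 6.6]
finger_gap: 0.0269
finger_force: 61.5
scene 1099 [0.5057 0.2306 0.0023]
-0.07 99 zup med 0.0254 max 0.03 y 0.0026
0.07 77 zup med 0.0252 max 0.0302 y 0.012
0.11 125 zup med 0.026 max 0.0306 y 0.0058
0.13 127 zup med 0.0256 max 0.0314 y 0.0065
0.15 58 zup med 0.0255 max 0.0289 y 0.0082
top 451 [0.5057 0.2306 0.0022]
0.07 67 zup med 0.0258 max 0.0392 y -0.0008
0.11 61 zup med 0.0254 max 0.0363 y -0.0011
0.13 66 zup med 0.0254 max 0.0332 y -0.0013
0.15 45 zup med 0.0233 max 0.0335 y 0.0011
```

The tube is flat on the bench and still held. Releasing and backing off.

```bash
python3 -m jog '{"fingers":[0.4,0.6,0.8,1,1,1,1,1],"offset":[[0,0,0],[0,0,0],[0,0,0],[0,0,0],[0,0,0],[0,0,0],[0,0,0],[0,0,-0.01]],"spin":[0,0,0,0,0,0,0,0]}'
python3 -m jog '{"fingers":[1,1,1,1,1,1,1,1],"offset":[[0,0,-0.03],[0,0,-0.1],[0,0,-0.25],[0,0,-0.4],[0,0,-0.55],[0,0,-0.6],[0,0,-0.6],[0,0,-0.6]],"spin":[0,0,0,0,0,0,0,0]}'
python3 - <<'E'
from jigf import *
show()
s,im,d=snap("top"); P=cloud(cam("top"),d); z=P[...,2]
m=((z>.018)&(z<.04)&(P[...,0]>.3)&(P[...,0]<.6)&(P[...,1]>.12)&(P[...,1]<.3)).astype(np.uint8); print("bar",rect(P[m>0]),np.median(z[m>0]),m.sum())
Q=(P-H)@J*1000; k=(abs(Q[...,1])<9)&(Q[...,0]>38)&(Q[...,0]<95)&(Q[...,2]>-10)&(Q[...,2]<80); q=Q[k]; print("stub z",np.median(q[q[:,0]<55,2]),np.median(q[q[:,0]>75,2]))
s2,im2,_=snap("scene"); cv2.imwrite("pics/end.png",im2[...,::-1])
E
```

```text
time_s: 20.25
tool_pos: [0.506, 0.2308, 0.0037]
tool_rot: [0.361, -3.12, 0.0]
contact_force: [0.4, -1.0, -0.4]
finger_gap: 0.0852
finger_force: 0.0
time_s: 21.25
tool_pos: [0.5053, 0.2303, 0.1523]
tool_rot: [0.36, -3.118, 0.002]
contact_force: [-0.7, -0.2, -0.3]
finger_gap: 0.0858
finger_force: 0.0
TCP in jig mm [147.6 248.2  77.3] yaw 193.17 F jig [-0.7 -0.  -0.3] t 21.25 gap 85.8
bar (array([453.1, 220.1]), array([ 28.7, 190. ]), 13.17) 0.02786064268622468 593
stub z 9.605674148180213 7.891357974328897
```

View pics/end.png

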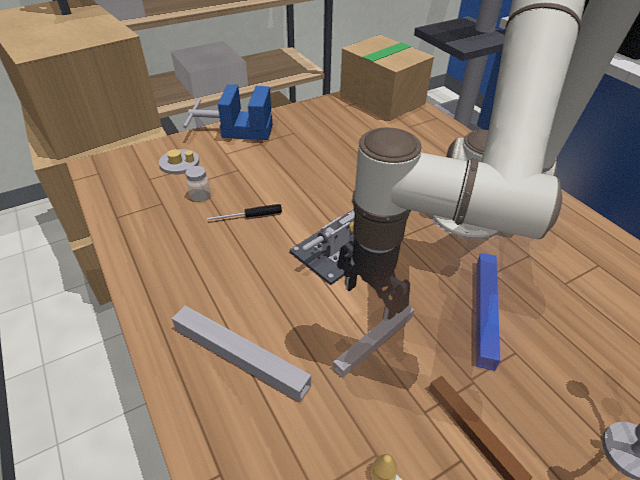

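The picture shows the tube flat on the bench (333–413, 310–373), the stub level and locked near (320,240), and the screwdriver, jar and finial where they were. The gripper is clear.

```bash
python3 -c "
from bench import env; print(env.job_done())"
```

```text
the job is handed in; nothing more can be done
None
```

The clamp is locked and the tube is drawn off and lying flat on the open bench. It was set down before I let go; the screwdriver, jar and finial look untouched, and the job is handed in (no verdict was returned).

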